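Slide the long clamp strap into its tray compartment

TASK

Put the long slotted clamp strap away: slide it across the deck of the wooden tray, without lifting it, so that it drops into the empty long compartment and lies flat on the compartment's floor. Leave the short strap in its own compartment and everything else on the tray and bench where it is.

Things in the scene. Friction and masses are not known exactly. Their poses are not given: they have to be found in the camera images.
- tray: Fixed plywood tray, 220 (x) by 260 (y) mm, z up; origin at the centre of its underside, on the bench. Middle: flat deck, full length in x, y -70 to 70, top 14 mm above the origin. Each side of it (|y| 70 to 124) a compartment along x, floor 8 mm below the deck, no lip between; outside it a rim 6 mm thick, 10 mm above the deck. No rim at the x ends. One compartment is long, one short; sides vary.
- long_bay_floor (a point): Centre of the floor of the empty long compartment, on one side of the deck; axes parallel to the tray's (x along the compartment). It is 156 mm long, 54 mm wide, 8 mm deep; its ends are wooden filler blocks level with the deck, its inner side the deck's edge, its outer side the rim.
- strap: Long clamp strap: flat steel bar 140 x 40 x 12 mm, square ends, two lengthwise through-slots (43 x 14 mm), 0.3 to 0.6 kg. Starts loose and flat on the deck, up to 0.2 rad askew and up to 30 mm off lengthwise. Origin at the centre of its underside, x along its length, z up. Once in its compartment its top stands 4 mm above the deck.
- short_strap: The short clamp strap: flat steel bar 100 x 40 x 12 mm with one slot, lying loose and flat in the short compartment (115 mm long) on the other side of the deck, its top 4 mm above the deck; stays there. Origin at the centre of its underside, x along its length.
- nut: Steel hex nut, 24 mm across flats, 13 mm high, lying on a filler block at the +x end of the short compartment. Origin at the centre of its underside.
- spacer: Round aluminium spacer, 22 mm diameter, 22 mm high, standing on the filler block at the -x end of the short compartment. Origin at the centre of its underside.
- vblock_a: Steel V-block, 75 x 56 mm, 48 mm high, on the bench to the left. Origin at the centre of its underside.
- vblock_b: Steel V-block, the same, on the bench beyond the tray. Origin at the centre of its underside.
- centre: Pointed steel cone, 40 mm diameter, 45 mm high, on the bench to the left. Origin at the centre of its underside.
- caliper: Flat caliper, 210 mm long, jaws 70 mm wide, 8 mm high, lying on the bench to the right. Origin under the middle of its beam.
- channel: Steel channel offcut, open side up, 150 x 50 x 30 mm, on the bench to the right. Origin at the centre of its underside.
- bolt: Steel hex bolt, 80 mm long, 20 mm high, lying on the bench beyond the tray. Origin under its axis, near the middle of its length.
There are look-alikes about, which are no part of the job. Leave any orange look-alike of the strap alone.

How it is judged:
By the outcome, as a careful person would: the job done as asked, in the order asked, and still so for the second after the job is handed in, with the robot touching nothing.
It also fails if it takes over 54 s, if anything falls off the work surface, if the arm or the gripper's body presses on something with over 40 N, if the wrist force passes 120 N, or if a joint passes its speed limit or range.

ROBOT

A 6-joint arm with a two-finger parallel gripper is mounted at the origin on the work surface. World frame = base frame: x ahead of the robot, y to its left, z up, the work surface at z = 0. Lengths are in mm, angles in rad, forces in N, time in s.
With the tool pointing down it reaches from about 300 to 775 mm from the base axis. Payload 14.6 kg.
Tool frame: the origin (TCP) lies between the finger pads; the fingertips stand 19 mm ahead of it and the grasp point (between the pads) is the TCP; z points along the fingers, y is the line along which they close (so a half turn about z gives the same grasp; the last joint's range is limited). The gripper opens to 94 mm and grips with 3 to 60 N. Pads are 16 mm wide; open, the fingers measure 119 mm over their backs; the gripper's body (75 mm by 177 mm) begins 78 mm behind the grasp point.
Start: joints at [1.259, 0.3, 1.521, -0, 1.321, -0.067], TCP at [133.297, 533.593, 224.446] pointing down, gripper open.
Joint ranges: [-3.03, 3.03], [-0.79, 2.21], [0.23, 2.52], [-1.04, 4.18], [0, 3.07], [-2.55, 2.55]. Speed limits (rad/s): [2.22, 2.22, 2.57, 3.14, 3.14, 3.14].

INTERFACE

Orientations are given as [roll, pitch, yaw] about the fixed x, y, z axes, in that order (R = Rz(yaw) Ry(pitch) Rx(roll)).
In Python, from cell import monitor, imaging, job, find_in, trace gives the robot as it stands. The module is installed in compiled form; this text tells all that it offers.
- The arm moves only by the tool arm_command, never from a script. Its argument "steps" is a list of rows, each a list of 5 numbers: the opening, from 0 (shut) to 1 (fully open), then the shift along the tool's x, y, z in mm, then the turn about the tool's z in degrees. In form: [[gripper, dx, dy, dz, turn], ...]. A call has 1 to 20 rows; each row is the pose to reach, as a shift and turn from the pose commanded when the call began, along the tool's axes at that moment; what a row does not reach only later rows make up. A row lasts 1/8 s, in which the tool goes at most 62.5 mm and 10.7 degrees, less where a joint would pass 70% of its speed; a pose out of reach is approached as far as the arm can. A call with a gripper value outside its range is refused whole. The fingers move at their own pace and stop on an object; "force" is the grip in N (left out, the last holds). Time passes only in rows, so rows that repeat a pose let the fingers close. It gives the time, the measured TCP pose, the force, the opening and the grip force at its end, in the units of the state.
- monitor.read_state(): the state, without advancing time (a new reading comes with each control period).
- imaging.camera(name): name is "side" or "top" or "wrist"; returns a dict with "img" (400x640x3 uint8, red, green, blue), "mtx" (3x3 intrinsics, pixels), "view" (4x4, takes a point from world to camera coordinates). Camera axes: x right, y down, z forward; pixel columns grow to the right and rows downward; lengths in mm; the calibration is good to about 2 mm. A picture is of the moment at which its call begins. There is no depth.
- job.sign_off(): hands the job in; it is judged then, once.
Trained networks look in a picture, given as the dict that the camera call returned (one of the last four; its "shot" number tells which), for a name from the list of things; names that differ only in an ending like _2 or _b are one class to them, and where a whole thing is asked for, a point or a joint stands for the part that bears it (a point fixed in the world has none). Each returns a list of dicts, best first, with "p" (0 to 1); they miss things now and then, are a little off and sometimes report something else, mostly with a low value. They report only what shows in the picture. A call takes as long as a camera call. They do not tell look-alikes from the thing itself.
- find_in(picture, target): "rect" ([centre column, centre row, width, height] in pixels, round what is visible of it).
- trace(picture, target): "region" (400x640 bool, what is visible of it) and "rect" ([centre column, centre row, width, height] in pixels, round what is visible of it).
The state is a dict: "clock": time; "joints": joint angles; "qd": joint speeds; "effort": joint torques, N m; "eef_pos": TCP position; "eef_rot": TCP orientation; "wrist_force": force on the tool from outside, world axes, zero at the start; "moment": the same for the moment, N m; "finger_gap": finger opening in mm; "finger_force": force on a finger pad.
Only numpy, scipy, OpenCV 4.12 (cv2) and the standard library are available. Lean on these libraries where they do the work, as an engineer would, in place of code of your own. Each camera call takes 0.05 s, during which the arm holds its last target. There are 200 camera calls.

## Working session

There is one attempt and no reset: what is moved stays moved. The work goes in short steps, Python scripts to look and compute and a tool call to move; the robot and the scene stay as the last step left them, time stands still between calls to the robot, and variables do not carry over. Pictures are saved under pics/ and viewed, at most 10 in all, crops included, and the job is handed in when it is done.

Besides the shell and the picture viewer there is one more tool, called after "Call:" by a JSON object that holds its "api" and its "payload", one argument or row to a line. arm_command: Moves the arm, as the interface text tells. Its arguments: {"type":"object","properties":{"steps":{"type":"array","items":{"type":"array","items":{"type":"number"}}},"force":{"type":"number"}},"required":["steps"]}

```bash
mkdir -p pics
cat > h.py <<'E'
import numpy as np, cv2
from cell import monitor, imaging, job, find_in, trace
def ray(c,u,v,z):
    K,V=np.array(c["mtx"]),np.array(c["view"]);R,t=V[:3,:3],V[:3,3]
    d=R.T@np.linalg.solve(K,[u,v,1.]);o=-R.T@t
    return o+d*(z-o[2])/d[2]
def proj(c,p):
    K,V=np.array(c["mtx"]),np.array(c["view"])
    q=K@(V[:3,:3]@np.array(p,float)+V[:3,3]);return q[:2]/q[2]
def save(c,n): cv2.imwrite("pics/"+n,c["img"][:,:,::-1])
E
python3 - <<'E'
from h import *
for n in("top","side"):
    c=imaging.camera(n);save(c,n+"1.png")
    for t in("tray","strap","short_strap","nut","spacer"):
        for r in trace(c,t)[:3]:
            m=r["region"].astype(np.uint8);k=max(cv2.findContours(m,0,2)[0],key=cv2.contourArea)
            w=np.array([ray(c,*p,14 if t!="strap" else 26)[:2] for p in k[:,0].astype(float)],np.float32)
            print(n,t,round(r["p"],2),np.round(r["rect"]),[np.round(x,1) for x in cv2.minAreaRect(w)])
print(monitor.read_state())
E
```

```text
top tray 0.8 [330. 210.  92.  76.] [array([552.9,  -9.8]), array([264.4, 223.4]), np.float64(82.5)]
top strap 0.81 [335. 203.  24.  48.] [array([580. , -21.6]), array([ 43.7, 140.8]), np.float64(80.6)]
top strap 0.69 [240. 176.  42.  40.] [array([660.3, 264.5]), array([138.7,  39.2]), np.float64(46.6)]
top strap 0.55 [399. 289.  42.  36.] [array([ 319.5, -223.8]), array([ 43.9, 136.2]), np.float64(42.4)]
top short_strap 0.56 [301. 207.  20.  35.] [array([565.6,  86.8]), array([ 45.7, 107. ]), np.float64(82.2)]
top short_strap 0.38 [329. 211.  93.  84.] [array([551.6, -27.6]), array([224.6, 219.6]), np.float64(82.3)]
top nut 0.64 [302. 177.   9.   6.] [array([651.1,  77.8]), array([21.8, 21.7]), np.float64(1.5)]
top spacer 0.59 [290. 232.   8.   5.] [array([485. , 108.7]), array([17.4, 17.4]), np.float64(46.6)]
top spacer 0.29 [465. 184.  19.  69.] [array([ 648.5, -417.7]), array([209.4,  70.3]), np.float64(1.2)]
side strap 0.92 [316. 204.  60.  25.] [array([577.8, -10.5]), array([ 57.6, 143.8]), np.float64(80.8)]
side strap 0.88 [422. 180.  45.  31.] [array([ 319.9, -189. ]), array([
[... 532 characters left out ...]
3]), np.float64(8.7)]
{'clock': 0.6, 'joints': array([ 1.25939140e+00,  2.99926676e-01,  1.52103190e+00,  3.38924689e-05,
        1.32071228e+00, -6.65728747e-02]), 'qd': array([ 0.00031068,  0.00033901, -0.00046924, -0.00119739,  0.00131323,
        0.00060308]), 'effort': array([-1.37588177e-04, -5.31488371e+01, -3.52818346e+01,  7.08125113e-02,
        2.14153924e-02,  5.86805612e-06]), 'eef_pos': array([133.28905581, 533.57908772, 224.41743316]), 'eef_rot': array([-3.14151680e+00, -3.79673697e-05,  2.89675221e+00]), 'wrist_force': array([-0.99902867,  0.20312621, -0.59235174]), 'moment': array([-0.01792047,  0.00286741, -0.00201858]), 'finger_force': 0.0, 'finger_gap': 94.24125972409304}
```

View pics/top1.png

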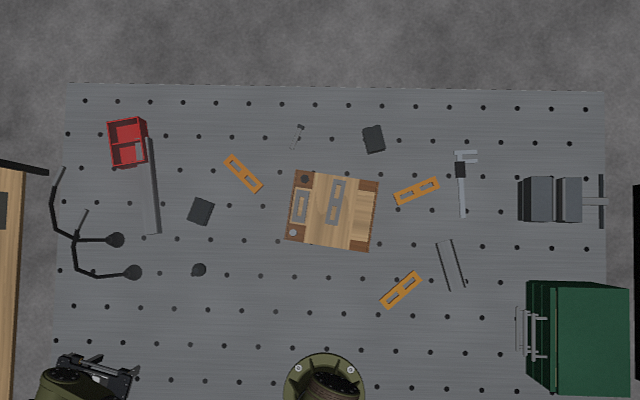

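View pics/side1.png

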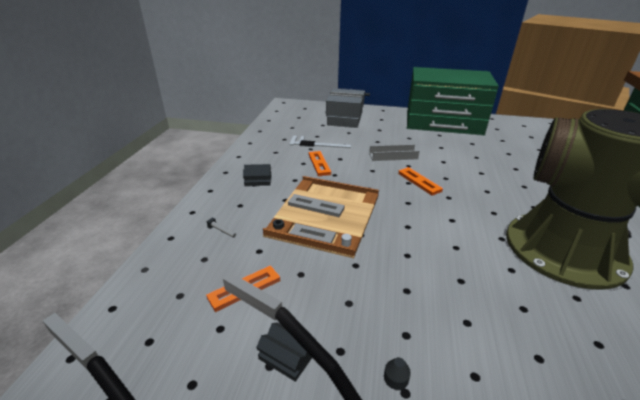

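The candidates are the grey bar on the tray deck at top (335,203) and three orange bars at (243,174), (417,191) and (400,290). Only the grey one lies on the deck, so it is the strap. The short strap is at (301,207), on the left, so the long bay is on the right (-y). I'll move above the tray and confirm with the wrist camera.

Call:
{"api": "arm_command", "payload": {
  "steps": [
    [1, -539, -427, -80, 0],
    [1, -539, -427, -80, 0],
    [1, -539, -427, -80, 0],
    [1, -539, -427, -80, 0],
    [1, -539, -427, -80, 0],
    [1, -539, -427, -80, 0],
    [1, -539, -427, -80, 0],
    [1, -539, -427, -80, 0],
    [1, -539, -427, -80, 0],
    [1, -539, -427, -80, 0],
    [1, -539, -427, -80, 0],
    [1, -539, -427, -80, 0],
    [1, -539, -427, -80, 0],
    [1, -539, -427, -80, 0],
    [1, -539, -427, -80, 0],
    [1, -539, -427, -80, 0]
  ]
}}

```text
clock: 2.6
eef_pos: [552.5, -10.7, 304.6]
eef_rot: [3.142, 0.0, 2.898]
wrist_force: [0.0, -1.0, -0.1]
finger_gap: 94.1
finger_force: 0.0
```

Run:
```python
from h import *
c=imaging.camera("wrist");save(c,"w1.png")
for t in("tray","strap","short_strap","nut","spacer"):
    for r in trace(c,t)[:2]:
        m=r["region"].astype(np.uint8);k=max(cv2.findContours(m,0,2)[0],key=cv2.contourArea)
        w=np.array([ray(c,*p,dict(strap=26,short_strap=18,tray=24).get(t,14))[:2] for p in k[:,0].astype(float)],np.float32)
        print(t,round(r["p"],2),np.round(r["rect"]),[np.round(x,1) for x in cv2.minAreaRect(w)])
s=monitor.read_state();print(s["clock"],s["eef_pos"],s["eef_rot"],s["joints"])
print(np.linalg.inv(np.array(c["view"]))[:3,3])
```

```text
tray 0.85 [312. 164. 193. 168.] [array([555.3, -10.1]), array([259.8, 217.3]), np.float64(82.2)]
tray 0.42 [ 50. 121. 100. 114.] [array([ 399.1, -369.3]), array([157.6,  72.3]), np.float64(17.0)]
strap 0.92 [317. 185.  34.  92.] [array([582.6, -21.4]), array([ 42.6, 144. ]), np.float64(80.1)]
strap 0.77 [176. 242.  81.  70.] [array([ 617.6, -257.7]), array([ 39. , 141.5]), np.float64(24.5)]
short_strap 0.69 [379. 159.  34.  68.] [array([566.5,  84.8]), array([ 41.5, 100.4]), np.float64(81.9)]
nut 0.79 [387. 217.  22.  16.] [array([655.4,  75.3]), array([29.6, 26. ]), np.float64(34.4)]
nut 0.64 [313. 164. 193. 165.] [array([556.3, -10.5]), array([264.6, 220.5]), np.float64(82.2)]
spacer 0.83 [388. 101.  20.  17.] [array([486.6, 107.3]), array([24.2, 20.2]), np.float64(76.0)]
2.9 [552.71333508 -11.27792035 304.44200975] [-3.14158674e+00 -3.07090184e-05  2.89681540e+00] [-8.66548126e-02  2.58876869e-01  1.38888689e+00 -1.00420949e-06
  1.49386016e+00 -1.41267381e+00]
[471.29641155   9.77049584 463.35260569]
```

View pics/w1.png

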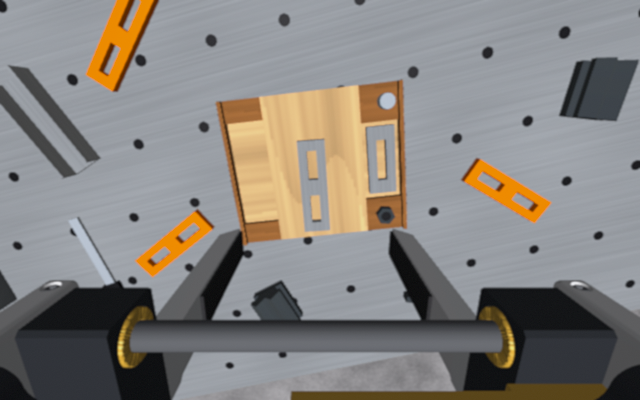

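The wrist view confirms the grey slotted bar at (314,185) on the deck. The empty bay is the pale strip at (228–245, 122–222). Next I'll rectify the view into the tray frame to locate the bay's ends.

```bash
cat >> h.py <<'E'
T=(555.3,-10.1,np.radians(-7.8))
def t2w(x,y,T=T): a=T[2];return T[0]+x*np.cos(a)-y*np.sin(a),T[1]+x*np.sin(a)+y*np.cos(a)
def w2t(X,Y,T=T): a=T[2];dx,dy=X-T[0],Y-T[1];return dx*np.cos(a)+dy*np.sin(a),-dx*np.sin(a)+dy*np.cos(a)
def rectify(c,z,s=2):
    # image: col = (x+125)*s, row=(140-y)*s
    P=[(-110,-130),(110,-130),(110,130),(-110,130)]
    src=np.float32([proj(c,(*t2w(*p),z)) for p in P]);dst=np.float32([((x+125)*s,(140-y)*s) for x,y in P])
    return cv2.warpPerspective(c["img"],cv2.getPerspectiveTransform(src,dst),(250*s,280*s),flags=cv2.INTER_CUBIC)[:,:,::-1]
E
python3 - <<'E'
from h import *
c=imaging.camera("wrist");im=rectify(c,14).copy()
for y in(-124,-70,70,124): cv2.line(im,(0,(140-y)*2),(8,(140-y)*2),(0,0,255),1)
for x in range(-110,111,20): cv2.line(im,((x+125)*2,0),((x+125)*2,6),(0,0,255),1)
cv2.imwrite("pics/r1.png",im)
g=im[:,:,0].astype(float) # blue channel: filler vs pale
row=g[(140+90)*2:(140+106)*2].mean(0); d=np.diff(cv2.GaussianBlur(row[None],(9,1),0)[0])
for i in np.argsort(-abs(d))[:14]: print(round(i/2-125,1),round(d[i],1))
E
```

```text
-108.5 -14.4
-108.0 -13.7
-109.0 -13.6
110.0 12.6
109.5 12.3
-77.5 12.1
110.5 11.9
-77.0 11.7
-107.5 -11.7
-109.5 -11.7
76.0 -11.3
109.0 11.2
-78.0 11.1
76.5 -10.9
```

View pics/r1.png

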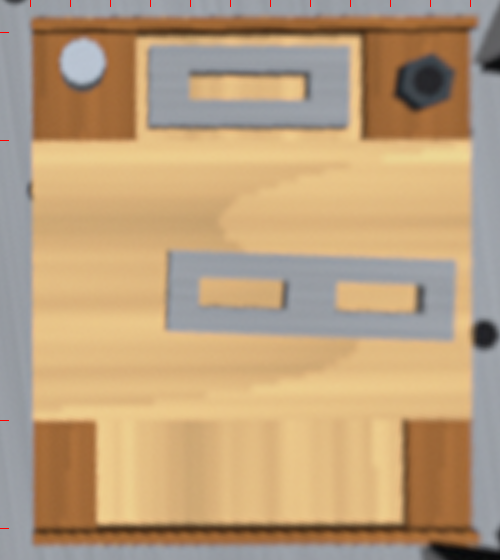

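Call:
{"api": "arm_command", "payload": {
  "steps": [
    [1, -31.5, -2.5, 60, -4],
    [1, -31.5, -2.5, 120, -4],
    [1, -31.5, -2.5, 170, -4],
    [1, -31.5, -2.5, 220, -4],
    [1, -31.5, -2.5, 250, -4],
    [1, -31.5, -2.5, 262, -4],
    [1, -31.5, -2.5, 268, -4],
    [1, -31.5, -2.5, 268, -4],
    [1, -31.5, -2.5, 268, -4],
    [0, -31.5, -2.5, 268, -4],
    [0, -31.5, -2.5, 268, -4],
    [0, -31.5, -2.5, 268, -4],
    [0, -31.5, -2.5, 268, -4],
    [0, -31.5, -2.5, 268, -4],
    [0, -31.5, -2.5, 268, -4],
    [0, -31.5, -2.5, 268, -4]
  ],
  "force": 15
}}

```text
clock: 4.95
eef_pos: [582.7, -21.4, 36.4]
eef_rot: [3.142, -0.0, 2.967]
wrist_force: [0.5, 0.7, -0.6]
finger_gap: 39.5
finger_force: 15.0
```

Call:
{"api": "arm_command", "payload": {
  "steps": [
    [0, 4, -5.5, 0, -0.5],
    [0, 8, -11, 0, -1],
    [0, 12, -16.5, 0, -1.5],
    [0, 16, -22, 0, -2],
    [0, 20, -28, 0, -2.2],
    [0, 24, -34, 0, -2.2],
    [0, 27, -38.5, 0, -2.2],
    [0, 27, -38.5, 0, -2.2],
    [0, 27, -38.5, 0, -2.2],
    [1, 27, -38.5, 0, -2.2],
    [1, 27, -38.5, 0, -2.2],
    [1, 27, -38.5, 0, -2.2],
    [1, 27, -38.5, 0, -2.2],
    [1, 27, -38.5, 0, -2.2],
    [1, 27, -38.5, -40, -2.2],
    [1, 27, -38.5, -90, -2.2],
    [1, 27, -38.5, -150, -2.2],
    [1, 27, -38.5, -200, -2.2],
    [1, 27, -38.5, -200, -2.2]
  ]
}}

```text
clock: 7.32
eef_pos: [550.5, -54.7, 240.4]
eef_rot: [-3.141, 0.007, 3.005]
wrist_force: [0.0, -0.2, -1.4]
finger_gap: 93.8
finger_force: 0.0
```

Run:
```python
from h import *
s=monitor.read_state();print(s["clock"],s["eef_pos"],s["eef_rot"],s["joints"])
for n in("wrist","top"):
    c=imaging.camera(n)
    for t in("strap","short_strap","tray"):
        for r in trace(c,t)[:1]:
            m=r["region"].astype(np.uint8);k=max(cv2.findContours(m,0,2)[0],key=cv2.contourArea)
            w=np.array([ray(c,*p,dict(strap=26,short_strap=18,tray=24)[t])[:2] for p in k[:,0].astype(float)],np.float32)
            q=cv2.minAreaRect(w);print(n,t,round(r["p"],2),[np.round(x,1) for x in q],np.round(w2t(*q[0]),1))
    if n=="wrist":
        cv2.imwrite("pics/r2.png",rectify(c,26))
```

```text
7.325 [550.5281878  -54.74828138 240.35120456] [-3.14137817  0.00683164  3.00506139] [-1.65316463e-01  2.91410166e-01  1.49462880e+00 -1.82184808e-05
  1.34871871e+00 -1.59957684e+00]
wrist strap 0.8 [array([547.2, -55.3]), array([ 41.2, 140.2]), np.float64(82.2)] [ -1.9 -45.8]
wrist short_strap 0.95 [array([565.5,  83.9]), array([ 45. , 100.5]), np.float64(81.3)] [-2.7 94.5]
wrist tray 0.75 [array([554.9, -10.9]), array([259.8, 214.8]), np.float64(82.2)] [-0.2 -0.9]
top strap 0.79 [array([ 319.2, -222. ]), array([ 44.6, 138.5]), np.float64(44.0)] [-205.2 -242. ]
top short_strap 0.69 [array([565.8,  86. ]), array([41.9, 99.6]), np.float64(81.6)] [-2.7 96.6]
top tray 0.9 [array([558.7,  22.1]), array([199. , 218.9]), np.float64(81.7)] [-1.  32.3]
```

View pics/r2.png

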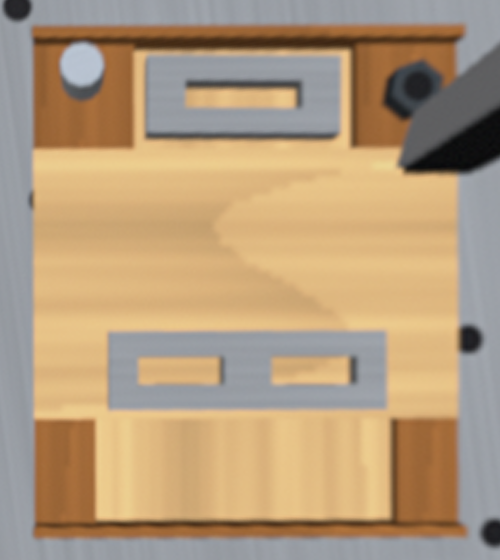

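The strap now lies parallel to the bay and within 2 mm lengthwise (columns 108–386 against the bay's 96–391). I'll turn 90° and come down behind it on the deck with the fingers open, to push with both.

Call:
{"api": "arm_command", "payload": {
  "steps": [
    [1, 2, 45, 0, 10],
    [1, 2, 45, 0, 20],
    [1, 2, 45, 0, 30],
    [1, 2, 45, 0, 40],
    [1, 2, 45, 0, 50],
    [1, 2, 45, 0, 60],
    [1, 2, 45, 20, 70],
    [1, 2, 45, 50, 80],
    [1, 2, 45, 100, 90],
    [1, 2, 45, 150, 90],
    [1, 2, 45, 180, 90],
    [1, 2, 45, 194, 90],
    [1, 2, 45, 200, 90],
    [1, 2, 45, 200, 90],
    [1, 2, 45, 200, 90]
  ]
}}

```text
clock: 9.6
eef_pos: [554.1, -9.8, 37.5]
eef_rot: [3.14, -0.0, 1.434]
wrist_force: [0.5, -0.1, 0.7]
finger_gap: 94.2
finger_force: 0.0
```

Call:
{"api": "arm_command", "payload": {
  "steps": [
    [1, -8, 0, 0.5, 0],
    [1, -13, 0, 0.5, 0],
    [1, -16, 0, 0.5, 0],
    [1, -19, 0, 0.5, 0],
    [1, -22, 0, 0.5, 0],
    [1, -25, 0, 0.5, 0],
    [1, -28, 0, 0.5, 0],
    [1, -31, 0, 0.5, 0],
    [1, -34, 0, 0.5, 0],
    [1, -37, 0, 0.5, 0],
    [1, -40, 0, 0.5, 0],
    [1, -43, 0, 0.5, 0],
    [1, -46, 0, 0.5, 0],
    [1, -49, 0, 0.5, 0],
    [1, -52, 0, 0.5, 0],
    [1, -55, 0, 0.5, 0],
    [1, -58, 0, 0.5, 0],
    [1, -58, 0, 0.5, 0]
  ]
}}

```text
clock: 11.85
eef_pos: [545.5, -67.5, 35.8]
eef_rot: [-3.141, 0.0, 1.434]
wrist_force: [-0.6, -0.5, 0.1]
finger_gap: 94.0
finger_force: 0.1
```

Run:
```python
from h import *
a=imaging.camera("wrist");b=imaging.camera("side")
A=a["img"][:,:,::-1];B=cv2.resize(b["img"][160:280,240:400,::-1],(533,400),interpolation=3)
A=cv2.resize(A,(267*2,334))
cv2.imwrite("pics/p3.png",np.vstack([A[:250,:533],B[50:390]]))
```

```text
(no output)
```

View pics/p3.png

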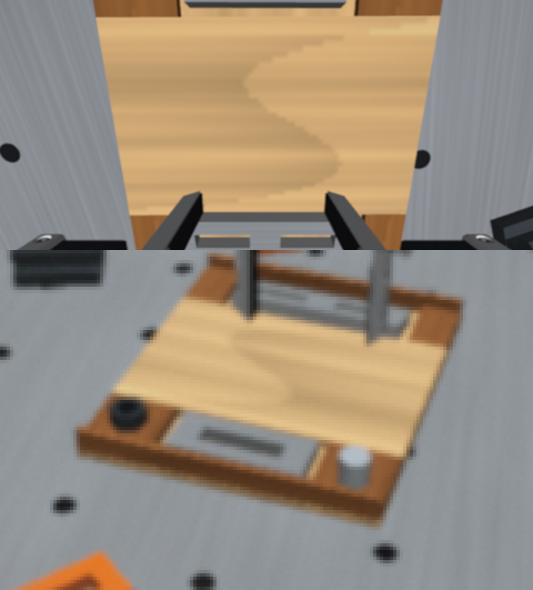

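The picture shows the strap at the bay edge, tilted and lined up between the fillers. I'll push a little more so its inner edge clears the deck.

Call:
{"api": "arm_command", "payload": {
  "steps": [
    [1, -2, 0, 0.5, 0],
    [1, -4, 0, 0.5, 0],
    [1, -6, 0, 0.5, 0],
    [1, -8, 0, 0.5, 0],
    [1, -9, 0, 0.5, 0],
    [1, -9, 0, 0.5, 0],
    [1, -9, 0, 0.5, 0]
  ]
}}

```text
clock: 12.82
eef_pos: [544.4, -76.2, 35.4]
eef_rot: [-3.142, 0.0, 1.434]
wrist_force: [0.2, 0.4, 0.3]
finger_gap: 94.4
finger_force: 0.8
```

Call:
{"api": "arm_command", "payload": {
  "steps": [
    [1, 15, 0, 0, 0],
    [1, 15, 0, -40, 0],
    [1, 30, 0, -90, 0],
    [1, 50, 0, -150, 0],
    [1, 60, 0, -200, 0],
    [1, 60, 0, -230, 0],
    [1, 60, 0, -230, 0],
    [1, 60, 0, -230, 0]
  ]
}}

```text
clock: 13.82
eef_pos: [552.2, -16.3, 264.1]
eef_rot: [-3.14, 0.0, 1.434]
wrist_force: [-0.3, 0.4, -1.6]
finger_gap: 94.0
finger_force: 0.0
```

Run:
```python
from h import *
c=imaging.camera("wrist")
for t in("strap","short_strap"):
    r=trace(c,t)[0];m=r["region"].astype(np.uint8);k=max(cv2.findContours(m,0,2)[0],key=cv2.contourArea)
    w=np.array([ray(c,*p,18)[:2] for p in k[:,0].astype(float)],np.float32)
    q=cv2.minAreaRect(w);print(t,round(r["p"],2),[np.round(x,1) for x in q],np.round(w2t(*q[0]),1))
b=imaging.camera("side");B=cv2.resize(b["img"][170:270,250:390,::-1],(336,240),interpolation=3)
A=cv2.copyMakeBorder(rectify(c,18),0,0,0,300,0);A[:240,460:796]=B
W=cv2.resize(c["img"][:,:,::-1],(300,188));A[300:488,500:800]=W
cv2.imwrite("pics/p4.png",A)
```

```text
strap 0.97 [array([ 288.8, -175. ]), array([49.2, 25.8]), np.float64(43.2)] [-241.6 -199.5]
short_strap 0.81 [array([567.9,  86.4]), array([ 41.1, 101.1]), np.float64(81.4)] [-0.6 97.3]
```

View pics/p4.png

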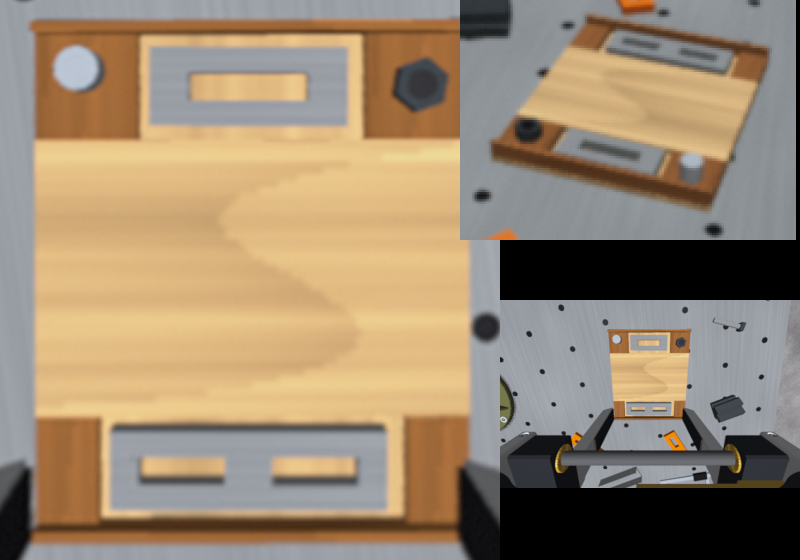

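The strap lies inside the bay with a gap all round (rows 424–510). I'll check flatness by comparing the traced outline in the side view with the outline expected for a flat strap and for one tilted on the deck edge.

Run:
```python
from h import *
def box(c,y0,y1,zi,zo,x0=-71,x1=69):
    P=[proj(c,(*t2w(x,y),z+h)) for x in(x0,x1) for y,z in((y0,zi),(y1,zo)) for h in(0,12)]
    m=np.zeros((400,640),np.uint8);cv2.fillConvexPoly(m,cv2.convexHull(np.float32(P)).astype(np.float32).round().astype(int),1);return m.astype(bool)
c=imaging.camera("side");R=trace(c,"strap")
r=max(R,key=lambda r:(r["region"]&box(c,-75,-115,6,6)).sum())
S=cv2.morphologyEx(r["region"].astype(np.uint8),cv2.MORPH_CLOSE,np.ones((9,9))).astype(bool)
iou=lambda a,b:(a&b).sum()/(a|b).sum()
print(r["p"],np.round(r["rect"]),"flat",iou(S,box(c,-75,-115,6,6)),"tilt",iou(S,box(c,-68,-107,14,6)),iou(S,box(c,-75,-115,14,6)))
d=monitor.read_state();print(d["clock"])
```

```text
0.72 [339. 192.  56.  19.] flat 0.7663690476190477 tilt 0.8414634146341463 0.7741407528641571
14.125
```

The side camera is too coarse to decide that, so I'll take one nearer wrist look.

Call:
{"api": "arm_command", "payload": {
  "steps": [
    [1, -50, 0, 30, 0],
    [1, -90, 0, 70, 0],
    [1, -108, 0, 110, 0],
    [1, -108, 0, 135, 0],
    [1, -108, 0, 140, 0],
    [1, -108, 0, 140, 0],
    [1, -108, 0, 140, 0],
    [1, -108, 0, 140, 0]
  ]
}}

```text
clock: 15.12
eef_pos: [538.3, -123.6, 126.3]
eef_rot: [3.14, 0.0, 1.435]
wrist_force: [-0.9, 0.0, 0.5]
finger_gap: 94.2
finger_force: 0.0
```

Run:
```python
from h import *
c=imaging.camera("wrist");I=c["img"][:,:,::-1].copy()
r=trace(c,"strap")[0];print(r["p"],np.round(r["rect"]))
for nm,(i,o,zi) in dict(flat=(-75,-115,18),tilt=(-69,-108,26)).items():
    print(nm,[np.round(proj(c,(*t2w(x,y),z))) for x,y,z in((-71,i,zi),(69,i,zi),(69,o,18),(-71,o,18))])
u,v,w,h=r["rect"];x0=int(max(u-w/2-30,0));y0=int(max(v-h/2-40,0))
C=I[y0:int(v+h/2+30),x0:int(u+w/2+30)];print(x0,y0,C.shape)
f=min(790/C.shape[1],590/C.shape[0]);cv2.imwrite("pics/p5.png",cv2.resize(C,None,fx=f,fy=f,interpolation=3));print(f)
```

```text
0.81 [402. 312.  74. 109.]
flat [array([237., 159.]), array([395., 159.]), array([392., 202.]), array([240., 202.])]
tilt [array([234., 154.]), array([398., 153.]), array([393., 195.]), array([240., 195.])]
335 217 (179, 134, 3)
3.2960893854748603
```

View pics/p5.png

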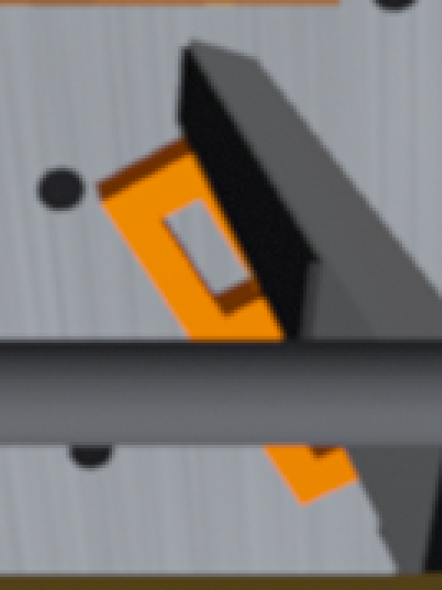

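The network picked the orange look-alike here. I'll crop at the bay instead.

Run:
```python
from h import *
c=imaging.camera("wrist");I=c["img"][:,:,::-1]
cv2.imwrite("pics/p6.png",cv2.resize(I[125:230,215:420],None,fx=3.8,fy=3.8,interpolation=3))
```

```text
(no output)
```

View pics/p6.png

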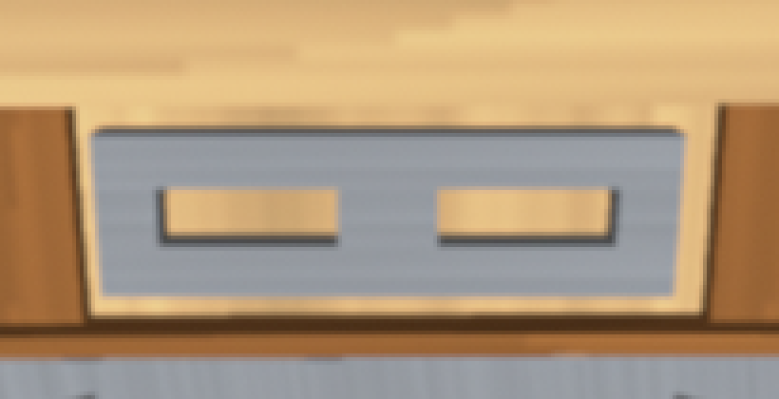

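The inner edge is at row 159 and the outer at 203, which matches the flat prediction (159/202) and not the tilted one (154/195). Bay floor shows on all four sides, so the strap lies flat and nothing touches the robot.

```bash
python3 -c "from cell import job;print(job.sign_off())"
```

```text
the job is handed in; nothing more can be done
None
```

The long strap was slid across the deck into the empty long compartment, where it lies flat on the floor. I left the short strap and everything else untouched, and I handed the job in at about 15 s of the 54 s allowed.

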